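# Cure the blue film on a coasting turntable

## Robot

A 6-joint arm with a two-finger parallel gripper is mounted at the origin on the work surface. World frame = base frame: x ahead of the robot, y to its left, z up, the work surface at z = 0. Lengths are in m, angles in rad, forces in N, time in s.
With the tool pointing down it reaches from about 0.425 to 1.125 m from the base axis. Payload 14.9 kg.
Tool frame: the origin (TCP) lies at the very end of the fingers, on their centre line; the grasp point (between the pads) lies 19 mm behind it; z points along the fingers, y is the line along which they close (so a half turn about z gives the same grasp; the last joint's range is limited). The gripper opens to 91 mm and grips with 3 to 60 N. Pads are 32 mm wide; open, the fingers measure 118 mm over their backs; the gripper's body (76 mm by 178 mm) begins 60 mm behind the grasp point.
Start: joints at [-1.276, 0.379, 1.734, -0, 1.028, -0.033], TCP at [0.225, -0.663, 0.214] pointing down, gripper open.
Joint ranges: [-2.77, 2.77], [-0.74, 2.19], [0, 2.66], [-1.06, 4.2], [0.31, 2.87], [-3.08, 3.08]. Speed limits (rad/s): [1.89, 1.89, 2.39, 3.14, 3.14, 3.14].

## Interface

Orientations are given as a 3x3 rotation matrix whose columns are the frame's x, y, z axes.
In Python, from cell import robot gives the robot as it stands. The module is installed in compiled form; this text tells all that it offers.
- The arm moves only by the tool servo_tool, never from a script. Its argument "commands" is a list of rows, each an object of numbers: "x", "y", "z": the shift along the tool's x, y, z as a fraction of full scale; "wx", "wy", "wz": the turn, a rotation vector about the tool's x, y, z as a fraction of full scale. In form: [{"x": .., "y": .., "z": .., "wx": .., "wy": .., "wz": ..}, ...]. A call has 1 to 20 rows; each row is the pose to reach, as a shift and turn from the pose commanded when the call began, along the tool's axes at that moment, turning the shorter way round; what a row does not reach only later rows make up. Full scale, the value 1, is 250 mm for a shift and 180 degrees for a turn. A row lasts 1/8 s, in which the tool goes at most 62.5 mm and 10.7 degrees, less where a joint would pass 70% of its speed; a pose out of reach is approached as far as the arm can. A call with a number of a shift or a turn outside -1 to 1 is refused whole. A call with a gripper value outside its range is refused whole. "jaw" is the opening, from -1 (shut) to 1 (fully open), set as the call begins (left out, the last holds). The fingers move at their own pace and stop on an object; "force" is the grip in N (left out, the last holds). Time passes only in rows, so rows that repeat a pose let the fingers close. It gives the time, the measured TCP pose, the force, the opening and the grip force at its end, in the units of the state.
- robot.state(): the state, without advancing time (a new reading comes with each control period).
- robot.get_image(name): name is "side" or "top"; returns the picture (420x560x3 uint8, red, green, blue); there is no depth.
- robot.camera_model(name): a dict with "fx", "fy", "cx", "cy" (pixels), "dist_coeffs" ([k1, k2, p1, p2, k3] as OpenCV has them; the pictures are not rectified), "xyz" and "rotation" of the camera in the world. Camera axes: x right, y down, z forward; pixel columns grow to the right and rows downward; lengths in m; the calibration is good to about 2 mm. A picture is of the moment at which its call begins. camera_model takes no time and is no camera call.
- robot.hand_in(): hands the job in; it is judged then, once.
The state is a dict: "time_s": time; "joint_positions": joint angles; "dq": joint speeds; "effort": joint torques, N m; "tcp_pos": TCP position; "orientation": TCP orientation; "contact_force": force on the tool from outside, world axes, zero at the start; "moment": the same for the moment, N m; "gripper_width": finger opening in m; "finger_force": force on a finger pad.
Only numpy, scipy, OpenCV 4.12 (cv2) and the standard library are available. Lean on these libraries where they do the work, as an engineer would, in place of code of your own. Each camera call takes 0.05 s, during which the arm holds its last target. There are 200 camera calls.

## Task

Cure the blue film: with the sample turntable coasting on its own after a gentle push (the red knob is there for that), hold the cordless UV lamp (it lights itself out of its stand) upright with its lens some 30 mm above the rim of the dish with the blue film and follow that dish round, staying over its middle for six unbroken seconds while the table runs free at a turn in fifteen seconds or faster. Never spin it faster than a turn in three seconds, do not touch the dishes, keep the lamp off the turntable, and leave all other things alone. Finally put the lamp back upright and fully home in its stand and let go; the turntable may run down by itself, with the three dishes still in their places.

Things in the scene. Friction and masses are not known exactly. Their poses are not given: they have to be found in the camera images.
- turntable (a joint): angle of the platter in rad, 0 at the start, growing counter-clockwise from above, unlimited. Platter with pins and knob: nominal 1.5 kg, inertia 0.012 kg m2 about its axis (both may be 30 % off; the three dishes add 0.0007); bearing drag 0.00035 N m s/rad plus dry friction 0.0001 N m, so once pushed it coasts for most of a minute, losing about a quarter of its speed in 8 s
- turntable_centre (a point): on the turntable's axis in the top face of its platter, 60 mm above the bench; x, y axes turn with the platter, z up. Aluminium platter 250 mm across, 14 mm thick, on a fixed grey foot; hub in the middle 24 mm wide, 8 mm high. Three dish places 75 mm from the axis at 0, 120 and 240 degrees from x, each between three steel pins 8 mm thick, 10 mm high, 36 mm from the place's centre
- turntable_knob (a point): centre of the top of the red spinner knob, an upright round peg 18 mm thick and 40 mm high on the platter (top 100 mm above the bench), 100 mm from the axis at 60 degrees from the x axis of turntable_centre, midway between two dishes; fixed to the platter, it is there to push the table round
- dish_blue: open glass dish, 60 mm across and 14 mm high, 40 g, with a BLUE film: the one to cure. Origin at the centre of its underside, on the platter; z up. It sits in any one of the three places, with 1.8 mm play, and turns with the platter
- dish_amber: the same dish with an orange film, in another of the three places; origin at the centre of its underside
- dish_white: the same dish with a white film, in the remaining place; origin at the centre of its underside
- lamp: cordless UV curing lamp, 130 mm long, 0.22 kg, upright, lens down, in its stand. Origin at the centre of the lens face (lower end), z up along the lamp, x and y square to the flats of its handle. From the lens up: steel nose 26 mm thick to 36 mm, black collar 44 mm across to 44 mm, white square handle 32 x 32 mm to 130 mm
- lamp_lens (a point): centre of the lens face of the lamp, its lowest point (same point as the lamp's origin)
- lamp_grip (a point): middle of the part of the square handle to grip, 95 mm above the lens face, 35 mm below the lamp's top; axes as the lamp's
- stand_mouth (a point): centre of the mouth of the lamp's stand, in its top face, 55 mm above the bench. Fixed grey block 70 x 70 mm on a 92 mm black foot, on the left or the right; round bore 34 mm wide, 45 mm deep, 3 mm chamfer. With the lamp home its collar rests on the top face, the lens 36 mm below the mouth, 19 mm above the bench
- lid_rack: fixed stack of glass lids between four steel posts 83 mm high on a 90 mm black foot, on the side where the lamp's stand is not; origin at the centre of its underside. Leave it alone
- bottle: amber bottle 70 mm across, 150 mm high, bystander near the far edge; origin at the centre of its underside
- beaker: glass beaker 70 mm across, 85 mm high, bystander near the far edge; origin at the centre of its underside
- jar: clear jar with a white lid, 56 mm across, 60 mm high, bystander near the far edge; origin at the centre of its underside
- spatula: flat lab spatula (scraper) with a broad blade, 170 mm long, lying at the front left, bystander; origin about its middle, at its underside
- marker: red marker pen with a black cap, 125 mm long and 15 mm thick, lying at the front right, bystander; origin at the middle of its underside
Things that resemble listed ones, but are neither listed nor needed, are in the scene too. Of the things that look like the lamp, the larger one is meant.

How it is judged:
On the way:
1. lens kept within 20 mm of the blue dish's middle, 10 to 50 mm above its rim, lamp upright (0.25 rad), for 6 s on end while the untouched table turns at 0.38 rad/s or more, either way (horizontal distance between lamp_lens and dish_blue below 0.02 m and z of lamp_lens in the frame of dish_blue between 0.024 and 0.064 m and angle between lamp's own z axis and vertical below 0.25 rad and (velocity of joint turntable above 0.38 rad/s or velocity of joint turntable below -0.38 rad/s) and contact force between each of the arm, the fingers, lamp and turntable below 0.2 N), for 6 s.
At the end, for the whole second after the job is handed in: The lamp stands at rest in its stand, upright within 0.12 rad, its lens at least 32 mm below the mouth and within 10 mm of its axis; all three dishes sit flat (within 4 mm and 0.1 rad) in their places, 68 to 82 mm from the turntable's axis. The turntable may still be turning (horizontal distance between lamp_lens and stand_mouth below 0.01 m and z of lamp_lens in the frame of stand_mouth below -0.032 m and angle between lamp's own z axis and vertical below 0.12 rad and linear speed of lamp below 0.03 m/s and horizontal distance between dish_blue and turntable_centre between 0.068 and 0.082 m and z of each of dish_blue, dish_amber, dish_white in the frame of turntable_centre below 0.004 m and angle between each of dish_blue, dish_amber, dish_white's own z axis and vertical below 0.1 rad and horizontal distance between dish_amber and turntable_centre between 0.068 and 0.082 m and horizontal distance between dish_white and turntable_centre between 0.068 and 0.082 m); the robot touches nothing.
It fails at once if the lamp touches the turntable or a dish (over 0.5 N) (contact force between lamp and turntable above 0.5 N or contact force between lamp and dish_blue above 0.5 N or contact force between lamp and dish_amber above 0.5 N or contact force between lamp and dish_white above 0.5 N).
It fails at once if the robot touches a dish (over 1 N) (contact force between any of the arm, the fingers and dish_blue above 1 N or contact force between any of the arm, the fingers and dish_amber above 1 N or contact force between any of the arm, the fingers and dish_white above 1 N).
It fails at once if the turntable is whirled round faster than 2.3 rad/s (velocity of joint turntable above 2.3 rad/s or velocity of joint turntable below -2.3 rad/s).
It fails at once if the lamp is tipped over or dropped (tilt over 0.7 rad) (angle between lamp's own z axis and vertical above 0.7 rad).
It fails at once if a bystander on the bench is shifted by more than 30 mm, or the lid rack is knocked (over 5 N) (distance of any of bottle, beaker, jar, spatula, marker from where it was at the start of the episode above 0.03 m or contact force between any of the arm, the fingers, lamp and lid_rack above 5 N).
It also fails if it takes over 58 s, if anything falls off the work surface, if the arm or the gripper's body presses on something with over 40 N, if the wrist force passes 120 N, or if a joint passes its speed limit or range.

## Working session

There is one attempt and no reset: what is moved stays moved. The work goes in short steps, Python scripts to look and compute and a tool call to move; the robot and the scene stay as the last step left them, time stands still between calls to the robot, and variables do not carry over. Pictures are saved under pics/ and viewed, at most 10 in all, crops included, and the job is handed in when it is done.

Besides the shell and the picture viewer there is one more tool, called after ">>>" as name([rows], argument=value, ...), one row to a line, values as JSON. servo_tool: Moves the arm, as the interface text tells. Its arguments: {"type":"object","properties":{"commands":{"type":"array"},"jaw":{"type":"number"},"force":{"type":"number"}},"required":["commands"]}

```bash
mkdir -p pics
cat > h.py <<'E'
import numpy as np, cv2
from cell import robot
def cam(n):
    m=robot.camera_model(n);K=np.array([[m['fx'],0,m['cx']],[0,m['fy'],m['cy']],[0,0,1.]])
    return K,np.array(m['dist_coeffs'],float),np.array(m['xyz'],float),np.array(m['rotation'],float)
def ray(n,uv,z):
    K,d,c,R=cam(n);p=cv2.undistortPoints(np.array(uv,float).reshape(-1,1,2),K,d).reshape(-1,2)
    r=np.c_[p,np.ones(len(p))]@R.T
    return c+r*((z-c[2])/r[:,2])[:,None]
def proj(n,P):
    K,d,c,R=cam(n);q=(np.atleast_2d(P)-c)@R
    return cv2.projectPoints(q,np.zeros(3),np.zeros(3),K,d)[0].reshape(-1,2)
def snap(n,f):
    im=robot.get_image(n);cv2.imwrite('pics/'+f,im[...,::-1]);return im
E
python3 - <<'E'
from h import *
a=snap('top','t0.png');b=snap('side','s0.png')
for n in('top','side'):
    K,d,c,R=cam(n);print(n,K[0,0],c.round(3),R.round(3).tolist())
s=robot.state();print(s['time_s'],s['tcp_pos'],s['orientation'],s['gripper_width'])
E
```

```text
top 513.9810626177052 [ 0.345 -0.019  1.771] [[-0.017, -0.992, 0.122], [-1.0, 0.017, -0.001], [-0.001, -0.122, -0.993]]
side 464.40869260107615 [0.127 0.631 0.98 ] [[-0.841, -0.403, 0.361], [-0.541, 0.623, -0.564], [0.003, -0.67, -0.743]]
0.1 [ 0.22525311 -0.66237488  0.21335099] [[ 9.46766777e-01  3.21920163e-01 -2.81388444e-04]
 [ 3.21920283e-01 -9.46766298e-01  9.53005516e-04]
 [ 4.03825956e-05 -9.92858608e-04 -9.99999506e-01]] 0.0910007660717117
```

View pics/t0.png

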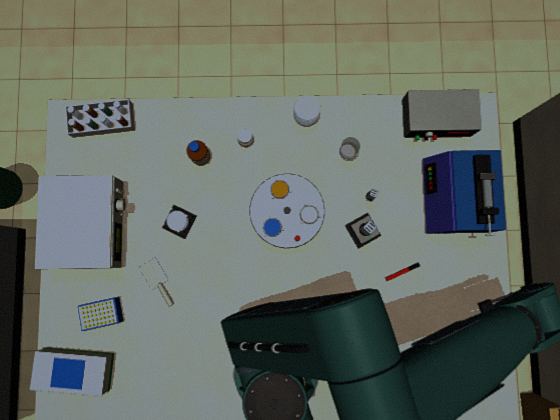

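View pics/s0.png

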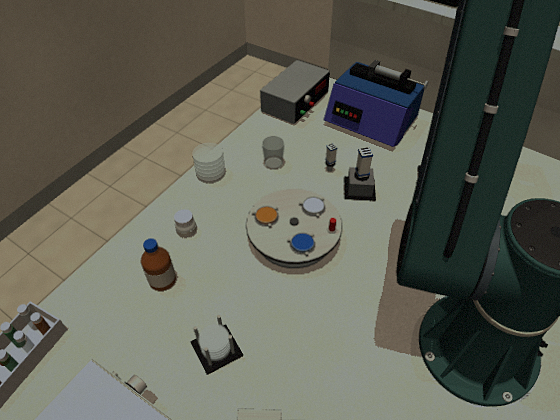

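Top view: the turntable is at (287,210), with the blue dish at (272,228), amber at (280,189), white at (309,214) and the knob at (297,238). The lamp candidates are the one in the black-footed stand at (367,228) top / (363,165) side, and a small lookalike at (372,195) top / (331,153) side. I choose the larger one in the stand and check it in a close crop.

Run:
```python
from h import *
a=cv2.imread('pics/t0.png');b=cv2.imread('pics/s0.png')
A=cv2.resize(a[165:255,240:390],(750,450),interpolation=cv2.INTER_CUBIC)[:, :]
A=cv2.resize(a[165:255,240:390],None,fx=5.3,fy=3.3,interpolation=cv2.INTER_CUBIC) if 0 else cv2.resize(a[170:250,245:390],(544,300),interpolation=cv2.INTER_CUBIC)
B=cv2.resize(b[140:205,320:385],(256,256),interpolation=cv2.INTER_CUBIC)
C=cv2.resize(b[180:280,235:355],(360,300),interpolation=cv2.INTER_CUBIC)
D=cv2.resize(a[180:250,340:390],(214,300),interpolation=cv2.INTER_CUBIC)
o=np.zeros((600,800,3),np.uint8);o[:300,:544]=A;o[:256,544:]=B;o[300:,:360]=C;o[300:,400:614]=D
cv2.imwrite('pics/c0.png',np.clip(o*1.4,0,255).astype(np.uint8))
import sys
for n,im in(('top',a),('side',b)):
    h=cv2.cvtColor(im,cv2.COLOR_BGR2HSV)
    roi=np.zeros(h.shape[:2],bool)
    if n=='top': roi[165:255,240:335]=1
    else: roi[185:275,240:350]=1
    for k,lo,hi in(('blue',95,130),('amber',8,25),('red',-1,5)):
        m=roi&(h[...,0]>=lo)&(h[...,0]<=hi)&(h[...,1]>140)&(h[...,2]>60)
        if k=='red': m|=roi&(h[...,0]>172)&(h[...,1]>140)&(h[...,2]>60)
        ys,xs=np.nonzero(m);
        if len(xs): print(n,k,len(xs),xs.mean(),ys.mean(),ray(n,[xs.mean(),ys.mean()],{'red':.1}.get(k,.065)).round(4))
print(ray('top',[287.5,210.5],.06), ray('top',[368,229],.149),ray('top',[364,231],.04),ray('side',[294,222],.068))
```

```text
top blue 208 271.9951923076923 226.71634615384616 [[0.4771 0.0028 0.065 ]]
top amber 207 279.4347826086956 188.56038647342996 [[ 0.6049 -0.0241  0.065 ]]
top red 20 296.95 237.9 [[ 0.4366 -0.0781  0.1   ]]
side blue 266 302.19924812030075 241.33082706766916 [[ 0.4801 -0.0015  0.065 ]]
side amber 245 265.9551020408163 214.1469387755102 [[ 0.6079 -0.0275  0.065 ]]
side red 28 332.57142857142856 220.35714285714286 [[ 0.4374 -0.0759  0.1   ]]
[[ 0.53099611 -0.04981921  0.06      ]] [[ 0.4582126  -0.30130473  0.149     ]] [[ 0.45931504 -0.30653975  0.04      ]] [[ 0.5299723  -0.04233394  0.068     ]]
```

View pics/c0.png

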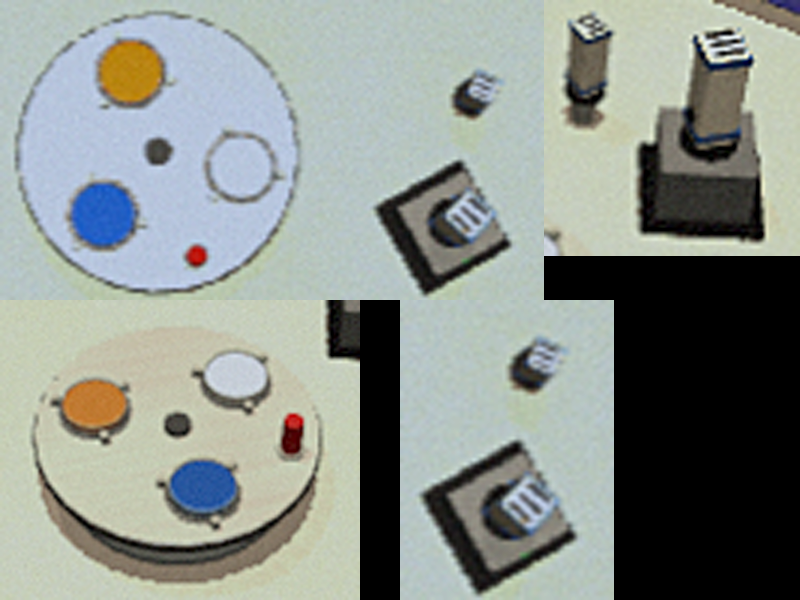

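Run:
```python
from h import *
def box(cx,cy,yaw,w,z0,z1):
    c,s=np.cos(yaw),np.sin(yaw);q=[(a*w/2,b*w/2) for a,b in((1,1),(-1,1),(-1,-1),(1,-1))]
    q=[(cx+c*a-s*b,cy+s*a+c*b) for a,b in q]
    return [[(*p,z) for p in q] for z in(z0,z1)]
o=np.zeros((600,800,3),np.uint8)
crops={'top':(340,205,40,48),'side':(338,142,48,60)}
for i,(n,f) in enumerate((('top','t0'),('side','s0'))):
    im=cv2.imread(f'pics/{f}.png');u,v,w,h=crops[n];k=8
    A=cv2.resize(im[v:v+h,u:u+w],None,fx=k,fy=k,interpolation=cv2.INTER_CUBIC);A=np.clip(A*1.4,0,255).astype(np.uint8)
    def dr(P,col):
        p=(proj(n,np.array(P))-[u,v]+.5)*k-.5
        cv2.polylines(A,[np.int32(p.round())],True,col,1)
    cx,cy=.459,-.306;y=np.radians(30.5)
    for P in box(cx,cy,y,.07,.055,.055)[:1]: dr(P,(0,255,0))
    for P in box(cx,cy,y,.032,.063,.149): dr(P,(0,0,255))
    for P in box(cx,cy,y,.092,0,.0)[:1]: dr(P,(255,0,255))
    o[:h*k,i*400:i*400+w*k]=A
cv2.imwrite('pics/c1.png',o)
# ellipse of platter in top
im=cv2.imread('pics/t0.png');g=cv2.cvtColor(im,cv2.COLOR_BGR2GRAY)
c=np.array([.533,-.048]);
for (n,f) in (('top','t0'),('side','s0')):
    g=cv2.GaussianBlur(cv2.cvtColor(cv2.imread(f'pics/{f}.png'),cv2.COLOR_BGR2GRAY),(3,3),0).astype(np.float32)
    pts=[]
    for a in np.radians(np.arange(0,360,4)):
        r=np.arange(.112,.138,.0005);P=np.c_[c[0]+r*np.cos(a),c[1]+r*np.sin(a),0*r+.06]
        p=proj(n,P).astype(np.float32);v=cv2.remap(g,p[:,0][None],p[:,1][None],cv2.INTER_LINEAR)[0]
        j=v.argmin(); pts.append(P[j,:2])
    pts=np.array(pts)
    from scipy.optimize import least_squares
    s=least_squares(lambda q:np.hypot(*(pts-q[:2]).T)-q[2],[*c,.125],loss='soft_l1',f_scale=.001);print(n,s.x.round(4))
```

```text
top [ 0.5323 -0.0468  0.1252]
side [ 0.5292 -0.0397  0.1225]
```

View pics/c1.png

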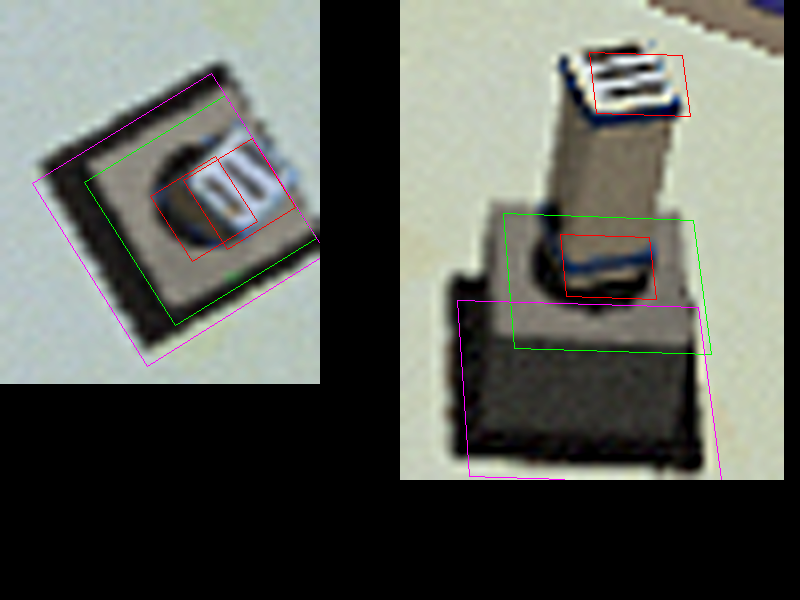

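Run:
```python
from h import *
f=lambda n,L,u,v,x0,z:ray(n,[((x-x0+.5)/8-.5+u,(y+.5)/8-.5+v) for x,y in L],z)
def rep(t,P):
    e=np.roll(P,-1,0)-P;print(t,P[:,:2].mean(0).round(4),'len',np.hypot(e[:,0],e[:,1]).round(3),'yaw',(np.degrees(np.arctan2(e[:,1],e[:,0]))%90).round(1))
rep('lamp side',f('side',[(562,60),(595,125),(680,105),(645,48)],338,142,400,.149))
rep('lamp top',f('top',[(185,183),(240,130),(297,185),(240,235)],340,205,0,.149))
rep('block side',f('side',[(492,205),(683,213),(697,345),(492,345)],338,142,400,.055))
rep('block top',f('top',[(88,165),(222,92),(310,232),(170,310)],340,205,0,.055))
rep('foot top',f('top',[(40,163),(222,65),(335,245),(150,350)],340,205,0,.01))
```

```text
lamp side [ 0.4643 -0.3023] len [0.035 0.032 0.031 0.03 ] yaw [45.4 52.  48.3 45.5]
lamp top [ 0.463  -0.3066] len [0.031 0.031 0.03  0.03 ] yaw [42.5 44.3 39.8 45. ]
block side [ 0.4648 -0.3064] len [0.07  0.069 0.073 0.074] yaw [29.7 29.5 33.1 27.4]
block top [ 0.4633 -0.3051] len [0.064 0.069 0.067 0.069] yaw [27.4 30.2 27.9 27.7]
foot top [ 0.464  -0.3079] len [0.09  0.09  0.092 0.092] yaw [27.2 30.1 28.3 28.8]
```

The close crop confirms it: the larger lamp stands in the block, centred about (0.464,-0.306) with yaw near 45°. The turntable centre is about (0.534,-0.048) and the knob (0.437,-0.077). Next I bring the shut fingers beside the knob.

>>> servo_tool([
  {"x": 0.19, "y": -0.12},
  {"x": 0.38, "y": -0.25},
  {"x": 0.57, "y": -0.37},
  {"x": 0.76, "y": -0.49},
  {"x": 0.95, "y": -0.62},
  {"x": 0.95, "y": -0.62},
], jaw=-1, force=20)

```text
schema error: expected keys x, y, z, wx, wy, wz
```

>>> servo_tool([
  {"x": 0.11, "y": -0.17},
  {"x": 0.22, "y": -0.35},
  {"x": 0.34, "y": -0.52},
  {"x": 0.447, "y": -0.693},
  {"x": 0.447, "y": -0.693},
])

```text
schema error: expected keys x, y, z, wx, wy, wz
```

>>> servo_tool([
  {"x": 0.05, "y": -0.19},
  {"x": 0.1, "y": -0.38},
  {"x": 0.15, "y": -0.57},
  {"x": 0.193, "y": -0.77},
  {"x": 0.193, "y": -0.77},
  {"x": 0.193, "y": -0.77},
])

```text
schema error: expected keys x, y, z, wx, wy, wz
```

>>> servo_tool([
  {"x": 0.19, "y": -0.12, "z": 0, "wx": 0, "wy": 0, "wz": 0},
  {"x": 0.38, "y": -0.25, "z": 0, "wx": 0, "wy": 0, "wz": 0},
  {"x": 0.57, "y": -0.37, "z": 0, "wx": 0, "wy": 0, "wz": 0},
  {"x": 0.76, "y": -0.49, "z": 0, "wx": 0, "wy": 0, "wz": 0},
  {"x": 0.95, "y": -0.62, "z": 0, "wx": 0, "wy": 0, "wz": 0},
  {"x": 0.95, "y": -0.62, "z": 0, "wx": 0, "wy": 0, "wz": 0},
], jaw=-1, force=20)

```text
time_s: 0.85
tcp_pos: [0.4018, -0.4368, 0.2137]
orientation: [[0.946, 0.325, -0.0], [0.325, -0.946, 0.001], [-0.0, -0.001, -1.0]]
contact_force: [-0.2, -1.0, -0.1]
gripper_width: 0.0337
finger_force: 0.0
```

>>> servo_tool([
  {"x": 0.11, "y": -0.17, "z": 0, "wx": 0, "wy": 0, "wz": 0},
  {"x": 0.22, "y": -0.35, "z": 0, "wx": 0, "wy": 0, "wz": 0},
  {"x": 0.34, "y": -0.52, "z": 0, "wx": 0, "wy": 0, "wz": 0},
  {"x": 0.447, "y": -0.693, "z": 0, "wx": 0, "wy": 0, "wz": 0},
  {"x": 0.447, "y": -0.693, "z": 0, "wx": 0, "wy": 0, "wz": 0},
])

```text
time_s: 1.48
tcp_pos: [0.4504, -0.2378, 0.2138]
orientation: [[0.946, 0.324, -0.0], [0.324, -0.946, 0.0], [-0.0, -0.0, -1.0]]
contact_force: [-1.1, -0.8, 0.5]
gripper_width: 0.0008
finger_force: 0.0
```

>>> servo_tool([
  {"x": 0.05, "y": -0.19, "z": 0, "wx": 0, "wy": 0, "wz": 0},
  {"x": 0.1, "y": -0.38, "z": 0, "wx": 0, "wy": 0, "wz": 0},
  {"x": 0.15, "y": -0.57, "z": 0, "wx": 0, "wy": 0, "wz": 0},
  {"x": 0.193, "y": -0.77, "z": 0, "wx": 0, "wy": 0, "wz": 0},
  {"x": 0.193, "y": -0.77, "z": 0, "wx": 0, "wy": 0, "wz": 0},
  {"x": 0.193, "y": -0.77, "z": 0, "wx": 0, "wy": 0, "wz": 0},
])

```text
time_s: 2.22
tcp_pos: [0.4344, -0.0428, 0.2141]
orientation: [[0.947, 0.322, 0.0], [0.322, -0.947, -0.0], [0.0, 0.0, -1.0]]
contact_force: [1.5, -0.2, -0.7]
gripper_width: 0.0005
finger_force: 0.0
```

>>> servo_tool([
  {"x": 0, "y": 0, "z": 0.15, "wx": 0, "wy": 0, "wz": 0},
  {"x": 0, "y": 0, "z": 0.3, "wx": 0, "wy": 0, "wz": 0},
  {"x": 0, "y": 0, "z": 0.44, "wx": 0, "wy": 0, "wz": 0},
  {"x": 0, "y": 0, "z": 0.528, "wx": 0, "wy": 0, "wz": 0},
  {"x": 0, "y": 0, "z": 0.528, "wx": 0, "wy": 0, "wz": 0},
])

```text
time_s: 2.85
tcp_pos: [0.4333, -0.043, 0.0807]
orientation: [[0.947, 0.32, -0.003], [0.32, -0.947, 0.0], [-0.003, -0.001, -1.0]]
contact_force: [0.3, 0.3, 0.8]
gripper_width: 0.0003
finger_force: 0.0
```

Run:
```python
from h import *
im=snap('side','s1.png');s=robot.state();print(s['time_s'],s['tcp_pos'].round(4) if hasattr(s['tcp_pos'],'round') else s['tcp_pos'])
A=cv2.resize(im[170:280,230:400],None,fx=4,fy=4,interpolation=cv2.INTER_CUBIC);cv2.imwrite('pics/c2.png',np.clip(A[...,::-1]*1.4,0,255).astype(np.uint8))
```

```text
2.9 [ 0.434  -0.0429  0.0818]
```

View pics/c2.png

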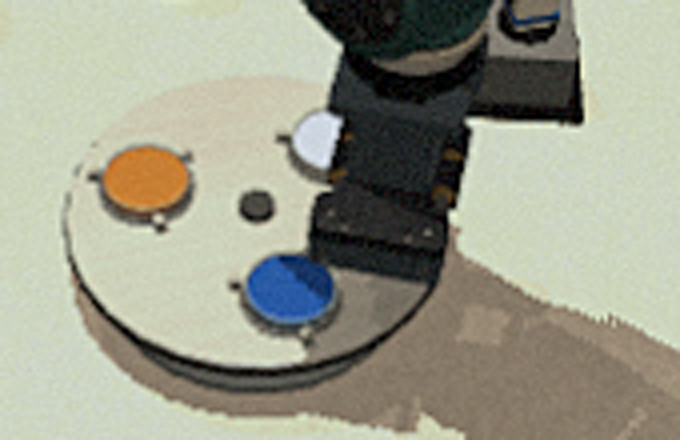

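The picture shows the shut fingers just above the platter beside the knob. They are clear of the blue dish at (290,290) in the crop. Next I work out the push.

Run:
```python
from h import *
R=np.array(robot.state()['orientation']);th=np.radians(196.6)-.107
t=np.arange(1,13)/8;phi=list(.4*t**2)+[.99,1.03]
for p in phi:
    d=.1*np.array([np.cos(th+p)-np.cos(th),np.sin(th+p)-np.sin(th),0]);print((R.T@d/.25).round(3)[:2],round(p,3))
```

```text
[-0.     0.002] 0.006
[-0.001  0.01 ] 0.025
[-0.003  0.022] 0.056
[-0.004  0.04 ] 0.1
[-0.004  0.062] 0.156
[-0.003  0.09 ] 0.225
[0.001 0.122] 0.306
[0.009 0.159] 0.4
[0.022 0.199] 0.506
[0.041 0.242] 0.625
[0.069 0.287] 0.756
[0.105 0.332] 0.9
[0.131 0.357] 0.99
[0.143 0.367] 1.03
```

>>> servo_tool([
  {"x": 0, "y": 0.002, "z": 0, "wx": 0, "wy": 0, "wz": 0},
  {"x": -0.001, "y": 0.01, "z": 0, "wx": 0, "wy": 0, "wz": 0},
  {"x": -0.003, "y": 0.022, "z": 0, "wx": 0, "wy": 0, "wz": 0},
  {"x": -0.004, "y": 0.04, "z": 0, "wx": 0, "wy": 0, "wz": 0},
  {"x": -0.004, "y": 0.062, "z": 0, "wx": 0, "wy": 0, "wz": 0},
  {"x": -0.003, "y": 0.09, "z": 0, "wx": 0, "wy": 0, "wz": 0},
  {"x": 0.001, "y": 0.122, "z": 0, "wx": 0, "wy": 0, "wz": 0},
  {"x": 0.009, "y": 0.159, "z": 0, "wx": 0, "wy": 0, "wz": 0},
  {"x": 0.022, "y": 0.199, "z": 0, "wx": 0, "wy": 0, "wz": 0},
  {"x": 0.041, "y": 0.242, "z": 0, "wx": 0, "wy": 0, "wz": 0},
  {"x": 0.069, "y": 0.287, "z": 0, "wx": 0, "wy": 0, "wz": 0},
  {"x": 0.105, "y": 0.332, "z": 0, "wx": 0, "wy": 0, "wz": 0},
  {"x": 0.131, "y": 0.357, "z": 0, "wx": 0, "wy": 0, "wz": 0},
  {"x": 0.14, "y": 0.365, "z": -0.05, "wx": 0, "wy": 0, "wz": 0},
  {"x": 0.13, "y": 0.367, "z": -0.25, "wx": 0, "wy": 0, "wz": 0},
  {"x": 0.05, "y": 0.5, "z": -0.45, "wx": 0, "wy": 0, "wz": 0},
  {"x": -0.04, "y": 0.7, "z": -0.48, "wx": 0, "wy": 0, "wz": -0.05},
  {"x": -0.13, "y": 0.88, "z": -0.48, "wx": 0, "wy": 0, "wz": -0.1},
  {"x": -0.22, "y": 0.99, "z": -0.48, "wx": 0, "wy": 0, "wz": -0.146},
  {"x": -0.22, "y": 0.99, "z": -0.48, "wx": 0, "wy": 0, "wz": -0.146},
])

```text
time_s: 5.4
tcp_pos: [0.461, -0.2953, 0.2027]
orientation: [[0.707, 0.707, 0.0], [0.707, -0.707, -0.0], [-0.0, 0.0, -1.0]]
contact_force: [-0.0, 0.1, 0.1]
gripper_width: 0.0007
finger_force: 0.0
```

```bash
cat >> h.py <<'E'
C=np.array([.534,-.048])
def angle(n):
    im=robot.get_image(n);t=robot.state()['time_s']-.05
    h=cv2.cvtColor(im,cv2.COLOR_RGB2HSV);out={}
    P=proj(n,np.array([[C[0]+.13*np.cos(a),C[1]+.13*np.sin(a),.065] for a in np.arange(0,6.28,.1)]))
    roi=np.zeros(h.shape[:2],np.uint8);cv2.fillPoly(roi,[np.int32(P)],1)
    for k,lo,hi in(('blue',95,130),('amber',8,25)):
        m=(roi>0)&(h[...,0]>=lo)&(h[...,0]<=hi)&(h[...,1]>140)&(h[...,2]>60)
        ys,xs=np.nonzero(m)
        if len(xs)>30:
            p=ray(n,[xs.mean(),ys.mean()],.065)[0][:2];d=p-C;out[k]=(len(xs),p.round(4).tolist(),round(np.degrees(np.arctan2(d[1],d[0])),1),round(np.hypot(*d),4))
    return t,out
E
python3 - <<'E'
from h import *
print(angle('side'));print(angle('top'));s=robot.state();print(s['time_s'],s['tcp_pos'],np.array(s['orientation']).round(3).tolist())
R=np.array(s['orientation']);print((R.T@(np.array([.4638,-.3055,.095])-s['tcp_pos'])/.25).round(3))
E
```

```text
(5.4, {'blue': (217, [0.5103, -0.1228], np.float64(-107.5), np.float64(0.0785)), 'amber': (281, [0.4878, 0.0066], np.float64(130.3), np.float64(0.0715))})
(5.45, {'blue': (211, [0.511, -0.1191], np.float64(-107.9), np.float64(0.0747)), 'amber': (207, [0.482, 0.0074], np.float64(133.2), np.float64(0.076))})
5.5 [ 0.46154895 -0.29349732  0.20240278] [[0.708, 0.706, 0.0], [0.706, -0.708, 0.0], [0.0, 0.0, -1.0]]
[-0.028  0.04   0.43 ]
```

>>> servo_tool([
  {"x": -0.028, "y": 0.04, "z": 0, "wx": 0, "wy": 0, "wz": 0},
  {"x": -0.028, "y": 0.04, "z": 0, "wx": 0, "wy": 0, "wz": 0},
  {"x": -0.028, "y": 0.04, "z": 0, "wx": 0, "wy": 0, "wz": 0},
  {"x": -0.028, "y": 0.04, "z": 0.05, "wx": 0, "wy": 0, "wz": 0},
  {"x": -0.028, "y": 0.04, "z": 0.1, "wx": 0, "wy": 0, "wz": 0},
  {"x": -0.028, "y": 0.04, "z": 0.15, "wx": 0, "wy": 0, "wz": 0},
  {"x": -0.028, "y": 0.04, "z": 0.23, "wx": 0, "wy": 0, "wz": 0},
  {"x": -0.028, "y": 0.04, "z": 0.33, "wx": 0, "wy": 0, "wz": 0},
  {"x": -0.028, "y": 0.04, "z": 0.41, "wx": 0, "wy": 0, "wz": 0},
  {"x": -0.028, "y": 0.04, "z": 0.43, "wx": 0, "wy": 0, "wz": 0},
], jaw=0.7)

```text
time_s: 6.75
tcp_pos: [0.4631, -0.3053, 0.0929]
orientation: [[0.706, 0.708, -0.002], [0.708, -0.706, 0.001], [-0.0, -0.002, -1.0]]
contact_force: [0.2, -0.7, -0.2]
gripper_width: 0.0771
finger_force: 0.0
```

>>> servo_tool([
  {"x": 0, "y": 0, "z": 0, "wx": 0, "wy": 0, "wz": 0},
  {"x": 0, "y": 0, "z": 0, "wx": 0, "wy": 0, "wz": 0},
  {"x": 0, "y": 0, "z": 0, "wx": 0, "wy": 0, "wz": 0},
  {"x": 0, "y": 0, "z": 0, "wx": 0, "wy": 0, "wz": 0},
  {"x": 0, "y": 0, "z": 0, "wx": 0, "wy": 0, "wz": 0},
  {"x": 0, "y": 0, "z": 0, "wx": 0, "wy": 0, "wz": 0},
  {"x": 0, "y": 0, "z": 0, "wx": 0, "wy": 0, "wz": 0},
], jaw=-1, force=25)

```text
time_s: 7.62
tcp_pos: [0.4639, -0.3059, 0.0946]
orientation: [[0.706, 0.708, 0.0], [0.708, -0.706, -0.0], [0.0, 0.0, -1.0]]
contact_force: [-0.8, 0.1, 5.3]
gripper_width: 0.0323
finger_force: 25.0
```

>>> servo_tool([
  {"x": 0, "y": 0, "z": -0.06, "wx": 0, "wy": 0, "wz": 0},
  {"x": 0, "y": 0, "z": -0.2, "wx": 0, "wy": 0, "wz": 0},
  {"x": 0, "y": 0, "z": -0.34, "wx": 0, "wy": 0, "wz": 0},
  {"x": 0, "y": 0, "z": -0.366, "wx": 0, "wy": 0, "wz": 0},
])

```text
time_s: 8.12
tcp_pos: [0.4647, -0.3064, 0.1885]
orientation: [[0.706, 0.708, 0.003], [0.708, -0.706, -0.002], [0.001, 0.004, -1.0]]
contact_force: [0.3, 0.6, -1.9]
gripper_width: 0.0322
finger_force: 25.0
```

Run:
```python
from h import *
im=robot.get_image('side');cv2.imwrite('pics/c3.png',cv2.resize(im[60:300,230:430],None,fx=2.5,fy=2.5)[...,::-1])
print(angle('top'));print(angle('side'));print(angle('top'));s=robot.state();print(s['time_s'],s['tcp_pos'],np.array(s['orientation']).round(3).tolist())
```

```text
(8.174999999999999, {'blue': (206, [0.5631, 0.0212], np.float64(67.2), np.float64(0.075)), 'amber': (207, [0.5771, -0.108], np.float64(-54.3), np.float64(0.0738))})
(8.225, {'blue': (254, [0.563, 0.0189], np.float64(66.5), np.float64(0.0729)), 'amber': (218, [0.5838, -0.1096], np.float64(-51.0), np.float64(0.0792))})
(8.274999999999999, {'blue': (207, [0.5557, 0.0237], np.float64(73.1), np.float64(0.075)), 'amber': (206, [0.5836, -0.103], np.float64(-48.0), np.float64(0.0741))})
8.325 [ 0.46320201 -0.30536038  0.1848369 ] [[0.706, 0.708, -0.001], [0.708, -0.706, 0.001], [-0.0, -0.001, -1.0]]
```

View pics/c3.png

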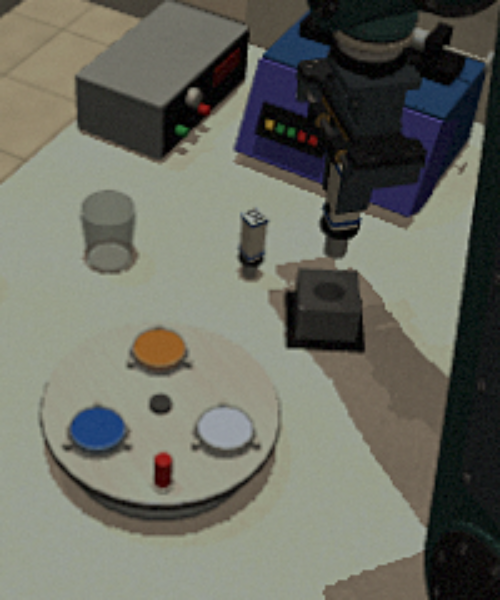

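The picture shows the lamp upright in the grip above its empty stand at (330,290). The dishes are all in their places, with blue at (98,430) in the crop and the table turning counter-clockwise at about 1.06 rad/s. I work out the intercept now.

```bash
cat >> h.py <<'E'
def w_at(w0,t,I=.0127): return (w0+.2857)*np.exp(-.00035*t/I)-.2857
def th_at(th0,w0,t,I=.0127):
    k=.00035/I;return th0+(w0+.2857)*(1-np.exp(-k*t))/k-.2857*t
def rows(p0,R,th0,w0,z,n,nin=0):
    """p0 commanded tcp at start; th0 rad at start; nin rows of straight approach"""
    for i in range(1,n+1):
        a=th_at(th0,w0,i/8);P=np.array([C[0]+.075*np.cos(a),C[1]+.075*np.sin(a),z])
        if i<nin:
            a=th_at(th0,w0,nin/8);Q=np.array([C[0]+.075*np.cos(a),C[1]+.075*np.sin(a),z]);s=i/nin;s=s*s*(3-2*s)
            P=p0+(Q-p0)*s
        d=np.array(R).T@(P-p0)/.25;print('{"x": %.3f, "y": %.3f, "z": %.3f, "wx": 0, "wy": 0, "wz": 0},'%tuple(d))
    print('end cmd',P.round(4),'th',np.degrees(th_at(th0,w0,n/8)),'w',w_at(w0,n/8))
E
python3 - <<'E'
from h import *
s=robot.state();rows(np.array([.4635,-.3055,.1855]),s['orientation'],np.radians(75.6),1.055,.187,18,11)
E
```

```text
{"x": 0.019, "y": -0.019, "z": -0.000, "wx": 0, "wy": 0, "wz": 0},
{"x": 0.071, "y": -0.070, "z": -0.000, "wx": 0, "wy": 0, "wz": 0},
{"x": 0.149, "y": -0.147, "z": -0.001, "wx": 0, "wy": 0, "wz": 0},
{"x": 0.246, "y": -0.242, "z": -0.002, "wx": 0, "wy": 0, "wz": 0},
{"x": 0.353, "y": -0.349, "z": -0.002, "wx": 0, "wy": 0, "wz": 0},
{"x": 0.464, "y": -0.458, "z": -0.003, "wx": 0, "wy": 0, "wz": 0},
{"x": 0.572, "y": -0.564, "z": -0.003, "wx": 0, "wy": 0, "wz": 0},
{"x": 0.668, "y": -0.659, "z": -0.004, "wx": 0, "wy": 0, "wz": 0},
{"x": 0.746, "y": -0.736, "z": -0.005, "wx": 0, "wy": 0, "wz": 0},
{"x": 0.798, "y": -0.788, "z": -0.005, "wx": 0, "wy": 0, "wz": 0},
{"x": 0.817, "y": -0.807, "z": -0.005, "wx": 0, "wy": 0, "wz": 0},
{"x": 0.783, "y": -0.791, "z": -0.005, "wx": 0, "wy": 0, "wz": 0},
{"x": 0.752, "y": -0.771, "z": -0.005, "wx": 0, "wy": 0, "wz": 0},
{"x": 0.723, "y": -0.747, "z": -0.005, "wx": 0, "wy": 0, "wz": 0},
{"x": 0.698, "y": -0.720, "z": -0.005, "wx": 0, "wy": 0, "wz": 0},
{"x": 0.676, "y": -0.690, "z": -0.005, "wx": 0, "wy": 0, "wz": 0},
{"x": 0.658, "y": -0.658, "z": -0.005, "wx": 0, "wy": 0, "wz": 0},
{"x": 0.644, "y": -0.624, "z": -0.005, "wx": 0, "wy": 0, "wz": 0},
end cmd [ 0.4668 -0.0813  0.187 ] th 206.35629179431055 w 0.9743910643048654
```

>>> servo_tool([
  {"x": 0.019, "y": -0.019, "z": 0, "wx": 0, "wy": 0, "wz": 0},
  {"x": 0.071, "y": -0.07, "z": 0, "wx": 0, "wy": 0, "wz": 0},
  {"x": 0.149, "y": -0.147, "z": -0.001, "wx": 0, "wy": 0, "wz": 0},
  {"x": 0.246, "y": -0.242, "z": -0.002, "wx": 0, "wy": 0, "wz": 0},
  {"x": 0.353, "y": -0.349, "z": -0.002, "wx": 0, "wy": 0, "wz": 0},
  {"x": 0.464, "y": -0.458, "z": -0.003, "wx": 0, "wy": 0, "wz": 0},
  {"x": 0.572, "y": -0.564, "z": -0.003, "wx": 0, "wy": 0, "wz": 0},
  {"x": 0.668, "y": -0.659, "z": -0.004, "wx": 0, "wy": 0, "wz": 0},
  {"x": 0.746, "y": -0.736, "z": -0.005, "wx": 0, "wy": 0, "wz": 0},
  {"x": 0.798, "y": -0.788, "z": -0.005, "wx": 0, "wy": 0, "wz": 0},
  {"x": 0.817, "y": -0.807, "z": -0.005, "wx": 0, "wy": 0, "wz": 0},
  {"x": 0.783, "y": -0.791, "z": -0.005, "wx": 0, "wy": 0, "wz": 0},
  {"x": 0.752, "y": -0.771, "z": -0.005, "wx": 0, "wy": 0, "wz": 0},
  {"x": 0.723, "y": -0.747, "z": -0.005, "wx": 0, "wy": 0, "wz": 0},
  {"x": 0.698, "y": -0.72, "z": -0.005, "wx": 0, "wy": 0, "wz": 0},
  {"x": 0.676, "y": -0.69, "z": -0.005, "wx": 0, "wy": 0, "wz": 0},
  {"x": 0.658, "y": -0.658, "z": -0.005, "wx": 0, "wy": 0, "wz": 0},
  {"x": 0.644, "y": -0.624, "z": -0.005, "wx": 0, "wy": 0, "wz": 0},
])

```text
time_s: 10.58
tcp_pos: [0.4673, -0.0823, 0.1872]
orientation: [[0.706, 0.708, 0.0], [0.708, -0.706, -0.0], [0.0, 0.0, -1.0]]
contact_force: [-0.1, 0.3, -2.7]
gripper_width: 0.0318
finger_force: 25.0
```

Run:
```python
from h import *
im=robot.get_image('side');cv2.imwrite('pics/c4.png',cv2.resize(im[100:300,220:400],None,fx=3,fy=3)[...,::-1])
print(angle('top'));s=robot.state();print(s['time_s'],s['tcp_pos'],np.array(s['orientation']).round(3).tolist())
```

```text
(10.625, {'amber': (204, [0.5347, 0.0276], np.float64(89.5), np.float64(0.0756))})
10.675 [ 0.46758223 -0.08238243  0.18723194] [[0.707, 0.707, 0.0], [0.707, -0.707, -0.0], [0.0, 0.0, -1.0]]
```

View pics/c4.png

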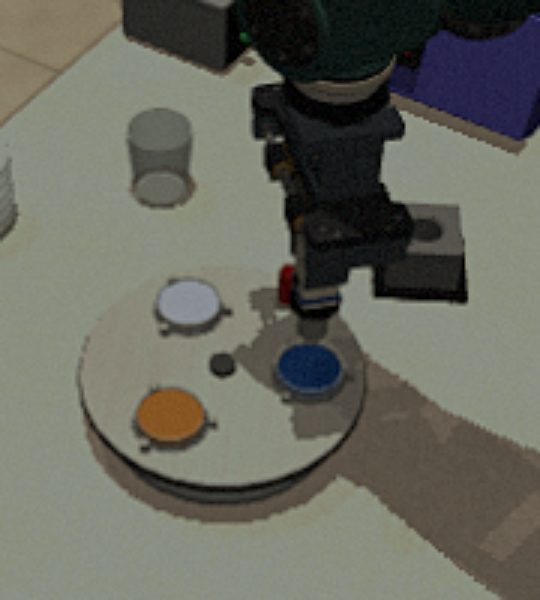

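The picture shows the lens above the blue dish at (310,368) in the crop, as predicted. The measured 209.5° matches the model's 209.1°. I keep following.

Run:
```python
from h import *
s=robot.state();rows(np.array([.4668,-.0813,.187]),s['orientation'],np.radians(212.6),.973,.187,20)
```

```text
{"x": -0.014, "y": 0.067, "z": 0.000, "wx": 0, "wy": 0, "wz": 0},
{"x": -0.016, "y": 0.104, "z": 0.000, "wx": 0, "wy": 0, "wz": 0},
{"x": -0.013, "y": 0.140, "z": 0.000, "wx": 0, "wy": 0, "wz": 0},
{"x": -0.005, "y": 0.175, "z": 0.000, "wx": 0, "wy": 0, "wz": 0},
{"x": 0.006, "y": 0.209, "z": 0.000, "wx": 0, "wy": 0, "wz": 0},
{"x": 0.021, "y": 0.241, "z": 0.000, "wx": 0, "wy": 0, "wz": 0},
{"x": 0.040, "y": 0.271, "z": 0.000, "wx": 0, "wy": 0, "wz": 0},
{"x": 0.062, "y": 0.298, "z": 0.000, "wx": 0, "wy": 0, "wz": 0},
{"x": 0.088, "y": 0.323, "z": 0.000, "wx": 0, "wy": 0, "wz": 0},
{"x": 0.115, "y": 0.344, "z": 0.000, "wx": 0, "wy": 0, "wz": 0},
{"x": 0.145, "y": 0.362, "z": 0.000, "wx": 0, "wy": 0, "wz": 0},
{"x": 0.177, "y": 0.376, "z": 0.000, "wx": 0, "wy": 0, "wz": 0},
{"x": 0.210, "y": 0.387, "z": 0.000, "wx": 0, "wy": 0, "wz": 0},
{"x": 0.243, "y": 0.393, "z": 0.000, "wx": 0, "wy": 0, "wz": 0},
{"x": 0.277, "y": 0.396, "z": 0.000, "wx": 0, "wy": 0, "wz": 0},
{"x": 0.311, "y": 0.395, "z": 0.000, "wx": 0, "wy": 0, "wz": 0},
{"x": 0.345, "y": 0.390, "z": 0.000, "wx": 0, "wy": 0, "wz": 0},
{"x": 0.377, "y": 0.381, "z": 0.000, "wx": 0, "wy": 0, "wz": 0},
{"x": 0.409, "y": 0.369, "z": 0.000, "wx": 0, "wy": 0, "wz": 0},
{"x": 0.438, "y": 0.353, "z": 0.000, "wx": 0, "wy": 0, "wz": 0},
end cmd [ 0.6067 -0.0663  0.187 ] th 345.9012337273999 w 0.889198551265372
```

>>> servo_tool([
  {"x": -0.014, "y": 0.067, "z": 0, "wx": 0, "wy": 0, "wz": 0},
  {"x": -0.016, "y": 0.104, "z": 0, "wx": 0, "wy": 0, "wz": 0},
  {"x": -0.013, "y": 0.14, "z": 0, "wx": 0, "wy": 0, "wz": 0},
  {"x": -0.005, "y": 0.175, "z": 0, "wx": 0, "wy": 0, "wz": 0},
  {"x": 0.006, "y": 0.209, "z": 0, "wx": 0, "wy": 0, "wz": 0},
  {"x": 0.021, "y": 0.241, "z": 0, "wx": 0, "wy": 0, "wz": 0},
  {"x": 0.04, "y": 0.271, "z": 0, "wx": 0, "wy": 0, "wz": 0},
  {"x": 0.062, "y": 0.298, "z": 0, "wx": 0, "wy": 0, "wz": 0},
  {"x": 0.088, "y": 0.323, "z": 0, "wx": 0, "wy": 0, "wz": 0},
  {"x": 0.115, "y": 0.344, "z": 0, "wx": 0, "wy": 0, "wz": 0},
  {"x": 0.145, "y": 0.362, "z": 0, "wx": 0, "wy": 0, "wz": 0},
  {"x": 0.177, "y": 0.376, "z": 0, "wx": 0, "wy": 0, "wz": 0},
  {"x": 0.21, "y": 0.387, "z": 0, "wx": 0, "wy": 0, "wz": 0},
  {"x": 0.243, "y": 0.393, "z": 0, "wx": 0, "wy": 0, "wz": 0},
  {"x": 0.277, "y": 0.396, "z": 0, "wx": 0, "wy": 0, "wz": 0},
  {"x": 0.311, "y": 0.395, "z": 0, "wx": 0, "wy": 0, "wz": 0},
  {"x": 0.345, "y": 0.39, "z": 0, "wx": 0, "wy": 0, "wz": 0},
  {"x": 0.377, "y": 0.381, "z": 0, "wx": 0, "wy": 0, "wz": 0},
  {"x": 0.409, "y": 0.369, "z": 0, "wx": 0, "wy": 0, "wz": 0},
  {"x": 0.438, "y": 0.353, "z": 0, "wx": 0, "wy": 0, "wz": 0},
])

```text
time_s: 13.18
tcp_pos: [0.6071, -0.0659, 0.1872]
orientation: [[0.706, 0.708, -0.0], [0.708, -0.706, 0.0], [-0.0, -0.0, -1.0]]
contact_force: [-0.2, -0.0, -2.7]
gripper_width: 0.0319
finger_force: 25.0
```

Run:
```python
from h import *
print(angle('top'));s=robot.state();print(s['time_s'],s['tcp_pos'])
th=np.radians(345.9)+.05*.889
rows(np.array([.6067,-.0663,.187]),s['orientation'],th,.889,.187,20)
```

```text
(13.174999999999999, {})
13.225 [ 0.60719168 -0.06521702  0.18716266]
{"x": 0.038, "y": -0.027, "z": 0.000, "wx": 0, "wy": 0, "wz": 0},
{"x": 0.062, "y": -0.049, "z": 0.000, "wx": 0, "wy": 0, "wz": 0},
{"x": 0.084, "y": -0.074, "z": 0.000, "wx": 0, "wy": 0, "wz": 0},
{"x": 0.103, "y": -0.101, "z": 0.000, "wx": 0, "wy": 0, "wz": 0},
{"x": 0.118, "y": -0.130, "z": 0.000, "wx": 0, "wy": 0, "wz": 0},
{"x": 0.130, "y": -0.160, "z": 0.000, "wx": 0, "wy": 0, "wz": 0},
{"x": 0.139, "y": -0.191, "z": 0.000, "wx": 0, "wy": 0, "wz": 0},
{"x": 0.144, "y": -0.223, "z": 0.000, "wx": 0, "wy": 0, "wz": 0},
{"x": 0.146, "y": -0.255, "z": 0.000, "wx": 0, "wy": 0, "wz": 0},
{"x": 0.145, "y": -0.287, "z": 0.000, "wx": 0, "wy": 0, "wz": 0},
{"x": 0.140, "y": -0.318, "z": 0.000, "wx": 0, "wy": 0, "wz": 0},
{"x": 0.132, "y": -0.349, "z": 0.000, "wx": 0, "wy": 0, "wz": 0},
{"x": 0.121, "y": -0.378, "z": 0.000, "wx": 0, "wy": 0, "wz": 0},
{"x": 0.107, "y": -0.406, "z": 0.000, "wx": 0, "wy": 0, "wz": 0},
{"x": 0.090, "y": -0.433, "z": 0.000, "wx": 0, "wy": 0, "wz": 0},
{"x": 0.071, "y": -0.457, "z": 0.000, "wx": 0, "wy": 0, "wz": 0},
{"x": 0.049, "y": -0.479, "z": 0.000, "wx": 0, "wy": 0, "wz": 0},
{"x": 0.025, "y": -0.498, "z": 0.000, "wx": 0, "wy": 0, "wz": 0},
{"x": 0.000, "y": -0.515, "z": 0.000, "wx": 0, "wy": 0, "wz": 0},
{"x": -0.027, "y": -0.530, "z": 0.000, "wx": 0, "wy": 0, "wz": 0},
end cmd [0.5082 0.0224 0.187 ] th 470.1210520876303 w 0.8107910845884108
```

Run:
```python
from h import *
print(angle('side'));s=robot.state();print(s['time_s'],s['tcp_pos'])
```

```text
(13.225, {'blue': (198, [0.6111, -0.068], np.float64(-14.5), np.float64(0.0796)), 'amber': (238, [0.4856, -0.1077], np.float64(-129.0), np.float64(0.0769))})
13.275 [ 0.60704072 -0.06567025  0.18718268]
```

Run:
```python
from h import *
rows(np.array([.6067,-.0663,.187]),robot.state()['orientation'],np.radians(350.9),.887,.187,20)
```

```text
{"x": 0.048, "y": -0.035, "z": 0.000, "wx": 0, "wy": 0, "wz": 0},
{"x": 0.071, "y": -0.059, "z": 0.000, "wx": 0, "wy": 0, "wz": 0},
{"x": 0.092, "y": -0.084, "z": 0.000, "wx": 0, "wy": 0, "wz": 0},
{"x": 0.109, "y": -0.112, "z": 0.000, "wx": 0, "wy": 0, "wz": 0},
{"x": 0.123, "y": -0.141, "z": 0.000, "wx": 0, "wy": 0, "wz": 0},
{"x": 0.134, "y": -0.172, "z": 0.000, "wx": 0, "wy": 0, "wz": 0},
{"x": 0.142, "y": -0.203, "z": 0.000, "wx": 0, "wy": 0, "wz": 0},
{"x": 0.146, "y": -0.235, "z": 0.000, "wx": 0, "wy": 0, "wz": 0},
{"x": 0.146, "y": -0.267, "z": 0.000, "wx": 0, "wy": 0, "wz": 0},
{"x": 0.144, "y": -0.299, "z": 0.000, "wx": 0, "wy": 0, "wz": 0},
{"x": 0.138, "y": -0.330, "z": 0.000, "wx": 0, "wy": 0, "wz": 0},
{"x": 0.129, "y": -0.360, "z": 0.000, "wx": 0, "wy": 0, "wz": 0},
{"x": 0.116, "y": -0.389, "z": 0.000, "wx": 0, "wy": 0, "wz": 0},
{"x": 0.101, "y": -0.416, "z": 0.000, "wx": 0, "wy": 0, "wz": 0},
{"x": 0.083, "y": -0.442, "z": 0.000, "wx": 0, "wy": 0, "wz": 0},
{"x": 0.063, "y": -0.465, "z": 0.000, "wx": 0, "wy": 0, "wz": 0},
{"x": 0.041, "y": -0.486, "z": 0.000, "wx": 0, "wy": 0, "wz": 0},
{"x": 0.016, "y": -0.505, "z": 0.000, "wx": 0, "wy": 0, "wz": 0},
{"x": -0.010, "y": -0.521, "z": 0.000, "wx": 0, "wy": 0, "wz": 0},
{"x": -0.037, "y": -0.534, "z": 0.000, "wx": 0, "wy": 0, "wz": 0},
end cmd [0.5055 0.0214 0.187 ] th 472.297421854009 w 0.8089242401437211
```

>>> servo_tool([
  {"x": 0.048, "y": -0.035, "z": 0, "wx": 0, "wy": 0, "wz": 0},
  {"x": 0.071, "y": -0.059, "z": 0, "wx": 0, "wy": 0, "wz": 0},
  {"x": 0.092, "y": -0.084, "z": 0, "wx": 0, "wy": 0, "wz": 0},
  {"x": 0.109, "y": -0.112, "z": 0, "wx": 0, "wy": 0, "wz": 0},
  {"x": 0.123, "y": -0.141, "z": 0, "wx": 0, "wy": 0, "wz": 0},
  {"x": 0.134, "y": -0.172, "z": 0, "wx": 0, "wy": 0, "wz": 0},
  {"x": 0.142, "y": -0.203, "z": 0, "wx": 0, "wy": 0, "wz": 0},
  {"x": 0.146, "y": -0.235, "z": 0, "wx": 0, "wy": 0, "wz": 0},
  {"x": 0.146, "y": -0.267, "z": 0, "wx": 0, "wy": 0, "wz": 0},
  {"x": 0.144, "y": -0.299, "z": 0, "wx": 0, "wy": 0, "wz": 0},
  {"x": 0.138, "y": -0.33, "z": 0, "wx": 0, "wy": 0, "wz": 0},
  {"x": 0.129, "y": -0.36, "z": 0, "wx": 0, "wy": 0, "wz": 0},
  {"x": 0.116, "y": -0.389, "z": 0, "wx": 0, "wy": 0, "wz": 0},
  {"x": 0.101, "y": -0.416, "z": 0, "wx": 0, "wy": 0, "wz": 0},
  {"x": 0.083, "y": -0.442, "z": 0, "wx": 0, "wy": 0, "wz": 0},
  {"x": 0.063, "y": -0.465, "z": 0, "wx": 0, "wy": 0, "wz": 0},
  {"x": 0.041, "y": -0.486, "z": 0, "wx": 0, "wy": 0, "wz": 0},
  {"x": 0.016, "y": -0.505, "z": 0, "wx": 0, "wy": 0, "wz": 0},
  {"x": -0.01, "y": -0.521, "z": 0, "wx": 0, "wy": 0, "wz": 0},
  {"x": -0.037, "y": -0.534, "z": 0, "wx": 0, "wy": 0, "wz": 0},
])

```text
time_s: 15.78
tcp_pos: [0.5054, 0.0211, 0.1872]
orientation: [[0.706, 0.708, 0.0], [0.708, -0.706, -0.0], [0.0, 0.0, -1.0]]
contact_force: [-0.2, -1.0, -2.2]
gripper_width: 0.0317
finger_force: 25.0
```

Run:
```python
from h import *
im=robot.get_image('side');cv2.imwrite('pics/c5.png',cv2.resize(im[100:300,220:400],None,fx=3,fy=3)[...,::-1])
print(angle('top'));s=robot.state();print(s['time_s'],s['tcp_pos'])
rows(np.array([.5055,.0214,.187]),s['orientation'],np.radians(472.3)+.1*.807,.806,.187,20)
```

```text
(15.825, {'amber': (138, [0.6135, -0.06], np.float64(-8.6), np.float64(0.0804))})
15.875 [0.505148   0.02102802 0.18714458]
{"x": -0.052, "y": -0.016, "z": 0.000, "wx": 0, "wy": 0, "wz": 0},
{"x": -0.081, "y": -0.021, "z": 0.000, "wx": 0, "wy": 0, "wz": 0},
{"x": -0.111, "y": -0.023, "z": 0.000, "wx": 0, "wy": 0, "wz": 0},
{"x": -0.141, "y": -0.022, "z": 0.000, "wx": 0, "wy": 0, "wz": 0},
{"x": -0.170, "y": -0.018, "z": 0.000, "wx": 0, "wy": 0, "wz": 0},
{"x": -0.199, "y": -0.012, "z": 0.000, "wx": 0, "wy": 0, "wz": 0},
{"x": -0.226, "y": -0.002, "z": 0.000, "wx": 0, "wy": 0, "wz": 0},
{"x": -0.253, "y": 0.010, "z": 0.000, "wx": 0, "wy": 0, "wz": 0},
{"x": -0.278, "y": 0.024, "z": 0.000, "wx": 0, "wy": 0, "wz": 0},
{"x": -0.302, "y": 0.041, "z": 0.000, "wx": 0, "wy": 0, "wz": 0},
{"x": -0.323, "y": 0.060, "z": 0.000, "wx": 0, "wy": 0, "wz": 0},
{"x": -0.343, "y": 0.081, "z": 0.000, "wx": 0, "wy": 0, "wz": 0},
{"x": -0.361, "y": 0.103, "z": 0.000, "wx": 0, "wy": 0, "wz": 0},
{"x": -0.376, "y": 0.127, "z": 0.000, "wx": 0, "wy": 0, "wz": 0},
{"x": -0.389, "y": 0.152, "z": 0.000, "wx": 0, "wy": 0, "wz": 0},
{"x": -0.399, "y": 0.178, "z": 0.000, "wx": 0, "wy": 0, "wz": 0},
{"x": -0.407, "y": 0.205, "z": 0.000, "wx": 0, "wy": 0, "wz": 0},
{"x": -0.413, "y": 0.232, "z": 0.000, "wx": 0, "wy": 0, "wz": 0},
{"x": -0.415, "y": 0.260, "z": 0.000, "wx": 0, "wy": 0, "wz": 0},
{"x": -0.416, "y": 0.288, "z": 0.000, "wx": 0, "wy": 0, "wz": 0},
end cmd [ 0.483  -0.1029  0.187 ] th 587.1094614729861 w 0.7333170401337943
```

View pics/c5.png

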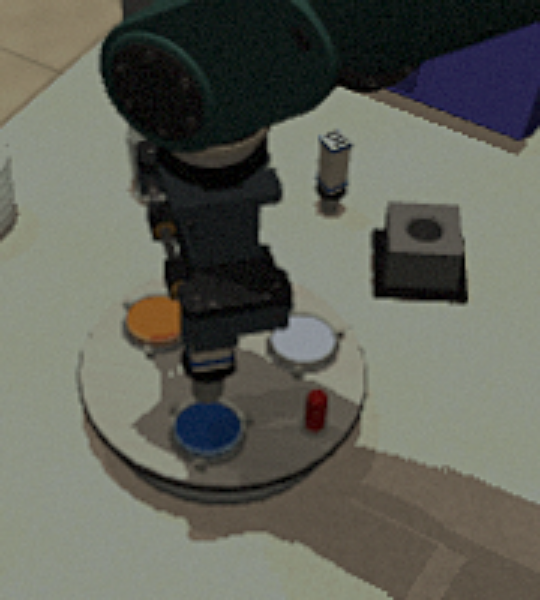

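Run:
```python
from h import *
print(ray('side',[220+208/3,100+430/3],.068),proj('side',[[.5055,.0214,.068],[.5055,.0214,.111]]))
```

```text
[[0.50257373 0.02336741 0.068     ]] [[288.76559103 242.30891563]
 [288.92359295 231.32349627]]
```

The picture shows the lens over the blue dish at (208,430) in the crop, within a few mm of prediction. I follow one more stretch for margin.

>>> servo_tool([
  {"x": -0.058, "y": -0.017, "z": 0, "wx": 0, "wy": 0, "wz": 0},
  {"x": -0.087, "y": -0.021, "z": 0, "wx": 0, "wy": 0, "wz": 0},
  {"x": -0.117, "y": -0.023, "z": 0, "wx": 0, "wy": 0, "wz": 0},
  {"x": -0.147, "y": -0.021, "z": 0, "wx": 0, "wy": 0, "wz": 0},
  {"x": -0.176, "y": -0.017, "z": 0, "wx": 0, "wy": 0, "wz": 0},
  {"x": -0.204, "y": -0.01, "z": 0, "wx": 0, "wy": 0, "wz": 0},
  {"x": -0.231, "y": 0, "z": 0, "wx": 0, "wy": 0, "wz": 0},
  {"x": -0.258, "y": 0.013, "z": 0, "wx": 0, "wy": 0, "wz": 0},
  {"x": -0.283, "y": 0.027, "z": 0, "wx": 0, "wy": 0, "wz": 0},
  {"x": -0.306, "y": 0.045, "z": 0, "wx": 0, "wy": 0, "wz": 0},
  {"x": -0.327, "y": 0.064, "z": 0, "wx": 0, "wy": 0, "wz": 0},
  {"x": -0.346, "y": 0.085, "z": 0, "wx": 0, "wy": 0, "wz": 0},
  {"x": -0.364, "y": 0.108, "z": 0, "wx": 0, "wy": 0, "wz": 0},
  {"x": -0.379, "y": 0.132, "z": 0, "wx": 0, "wy": 0, "wz": 0},
  {"x": -0.391, "y": 0.157, "z": 0, "wx": 0, "wy": 0, "wz": 0},
  {"x": -0.401, "y": 0.183, "z": 0, "wx": 0, "wy": 0, "wz": 0},
  {"x": -0.409, "y": 0.21, "z": 0, "wx": 0, "wy": 0, "wz": 0},
  {"x": -0.414, "y": 0.237, "z": 0, "wx": 0, "wy": 0, "wz": 0},
  {"x": -0.415, "y": 0.265, "z": 0, "wx": 0, "wy": 0, "wz": 0},
  {"x": -0.416, "y": 0.293, "z": 0, "wx": 0, "wy": 0, "wz": 0},
])

```text
time_s: 18.38
tcp_pos: [0.4846, -0.1044, 0.1872]
orientation: [[0.706, 0.708, -0.0], [0.708, -0.706, 0.0], [-0.0, -0.0, -1.0]]
contact_force: [-1.0, -0.1, -2.2]
gripper_width: 0.0321
finger_force: 25.0
```

Run:
```python
from h import *
print(angle('top'));print(angle('side'));s=robot.state();print(s['time_s'],s['tcp_pos'])
R=np.array(s['orientation']);print(R.round(4).tolist())
for z in(.187,.0946):print((R.T@(np.array([.4639,-.3059,z])-s['tcp_pos'])/.25).round(3))
```

```text
(18.375, {'amber': (208, [0.5101, 0.0242], np.float64(108.3), np.float64(0.0761))})
(18.425, {'blue': (163, [0.4918, -0.1092], np.float64(-124.6), np.float64(0.0744)), 'amber': (286, [0.5099, 0.0197], np.float64(109.6), np.float64(0.0719))})
18.475 [ 0.48480855 -0.10449853  0.18721547]
[[0.7065, 0.7077, 0.0002], [0.7077, -0.7065, -0.0001], [0.0001, 0.0002, -1.0]]
[-0.629  0.51   0.001]
[-0.629  0.51   0.371]
```

Amber at 108.3° puts blue at 228.5°, with the lamp at 228°. It has been followed for over 8 s at 0.73 rad/s or more. I return it to the stand now.

>>> servo_tool([
  {"x": -0.03, "y": 0.025, "z": -0.02, "wx": 0, "wy": 0, "wz": 0},
  {"x": -0.11, "y": 0.09, "z": -0.04, "wx": 0, "wy": 0, "wz": 0},
  {"x": -0.22, "y": 0.18, "z": -0.04, "wx": 0, "wy": 0, "wz": 0},
  {"x": -0.34, "y": 0.28, "z": -0.04, "wx": 0, "wy": 0, "wz": 0},
  {"x": -0.46, "y": 0.37, "z": -0.04, "wx": 0, "wy": 0, "wz": 0},
  {"x": -0.55, "y": 0.445, "z": -0.03, "wx": 0, "wy": 0, "wz": 0},
  {"x": -0.61, "y": 0.495, "z": 0, "wx": 0, "wy": 0, "wz": 0},
  {"x": -0.629, "y": 0.51, "z": 0, "wx": 0, "wy": 0, "wz": 0},
  {"x": -0.629, "y": 0.51, "z": 0, "wx": 0, "wy": 0, "wz": 0},
  {"x": -0.629, "y": 0.51, "z": 0.05, "wx": 0, "wy": 0, "wz": 0},
  {"x": -0.629, "y": 0.51, "z": 0.1, "wx": 0, "wy": 0, "wz": 0},
  {"x": -0.629, "y": 0.51, "z": 0.15, "wx": 0, "wy": 0, "wz": 0},
  {"x": -0.629, "y": 0.51, "z": 0.18, "wx": 0, "wy": 0, "wz": 0},
  {"x": -0.629, "y": 0.51, "z": 0.18, "wx": 0, "wy": 0, "wz": 0},
])

```text
time_s: 20.23
tcp_pos: [0.4632, -0.3052, 0.1414]
orientation: [[0.706, 0.708, -0.001], [0.708, -0.706, 0.001], [-0.0, -0.001, -1.0]]
contact_force: [0.8, -0.4, -3.3]
gripper_width: 0.0317
finger_force: 25.0
```

Run:
```python
from h import *
im=robot.get_image('side');cv2.imwrite('pics/c6.png',np.clip(cv2.resize(im[110:220,310:430],None,fx=5,fy=5,interpolation=cv2.INTER_CUBIC)[...,::-1]*1.4,0,255).astype(np.uint8))
s=robot.state();print(s['time_s'],s['tcp_pos'],s['contact_force'])
R=np.array(s['orientation']);print((R.T@(np.array([.4639,-.3059,.0946])-s['tcp_pos'])/.25).round(3))
```

```text
20.275 [ 0.46344694 -0.30542507  0.14201943] [ 1.22951941 -0.26083465 -1.35845021]
[-0.     0.003  0.19 ]
```

View pics/c6.png

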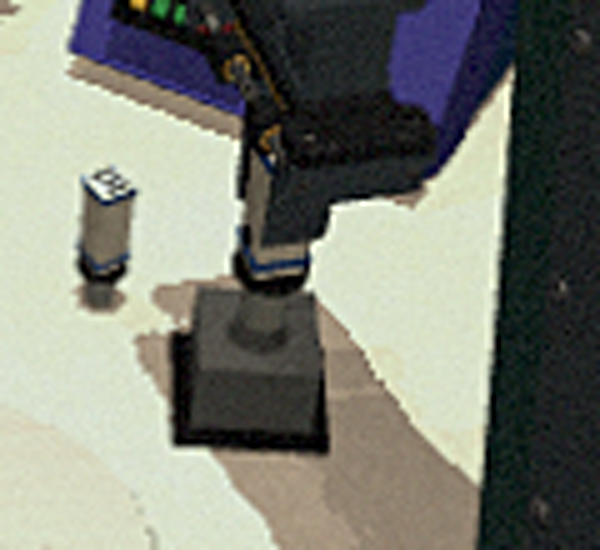

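The lamp's nose at (260,320) in the crop is right above and entering the bore. I lower it gently to the picked height.

>>> servo_tool([
  {"x": 0, "y": 0.002, "z": 0.03, "wx": 0, "wy": 0, "wz": 0},
  {"x": 0, "y": 0.003, "z": 0.07, "wx": 0, "wy": 0, "wz": 0},
  {"x": 0, "y": 0.003, "z": 0.11, "wx": 0, "wy": 0, "wz": 0},
  {"x": 0, "y": 0.003, "z": 0.15, "wx": 0, "wy": 0, "wz": 0},
  {"x": 0, "y": 0.003, "z": 0.175, "wx": 0, "wy": 0, "wz": 0},
  {"x": 0, "y": 0.003, "z": 0.188, "wx": 0, "wy": 0, "wz": 0},
  {"x": 0, "y": 0.003, "z": 0.188, "wx": 0, "wy": 0, "wz": 0},
  {"x": 0, "y": 0.003, "z": 0.188, "wx": 0, "wy": 0, "wz": 0},
])

```text
time_s: 21.28
tcp_pos: [0.4641, -0.3061, 0.0954]
orientation: [[0.706, 0.708, 0.0], [0.708, -0.706, -0.0], [0.0, 0.0, -1.0]]
contact_force: [-0.5, 0.6, -1.8]
gripper_width: 0.0319
finger_force: 25.0
```

>>> servo_tool([
  {"x": 0, "y": 0, "z": 0.003, "wx": 0, "wy": 0, "wz": 0},
  {"x": 0, "y": 0, "z": 0.005, "wx": 0, "wy": 0, "wz": 0},
  {"x": 0, "y": 0, "z": 0.005, "wx": 0, "wy": 0, "wz": 0},
])

```text
time_s: 21.65
tcp_pos: [0.4641, -0.3061, 0.0946]
orientation: [[0.706, 0.708, 0.0], [0.708, -0.706, -0.0], [0.0, 0.0, -1.0]]
contact_force: [-3.3, 2.4, 9.2]
gripper_width: 0.0318
finger_force: 25.0
```

>>> servo_tool([
  {"x": 0, "y": 0, "z": 0, "wx": 0, "wy": 0, "wz": 0},
  {"x": 0, "y": 0, "z": 0, "wx": 0, "wy": 0, "wz": 0},
  {"x": 0, "y": 0, "z": 0, "wx": 0, "wy": 0, "wz": 0},
  {"x": 0, "y": 0, "z": 0, "wx": 0, "wy": 0, "wz": 0},
  {"x": 0, "y": 0, "z": 0, "wx": 0, "wy": 0, "wz": 0},
  {"x": 0, "y": 0, "z": 0, "wx": 0, "wy": 0, "wz": 0},
  {"x": 0, "y": 0, "z": -0.08, "wx": 0, "wy": 0, "wz": 0},
  {"x": 0, "y": 0, "z": -0.2, "wx": 0, "wy": 0, "wz": 0},
  {"x": 0, "y": 0, "z": -0.35, "wx": 0, "wy": 0, "wz": 0},
  {"x": 0, "y": 0, "z": -0.5, "wx": 0, "wy": 0, "wz": 0},
  {"x": -0.3, "y": 0.3, "z": -0.5, "wx": 0, "wy": 0, "wz": 0},
  {"x": -0.5, "y": 0.5, "z": -0.5, "wx": 0, "wy": 0, "wz": 0},
  {"x": -0.5, "y": 0.5, "z": -0.5, "wx": 0, "wy": 0, "wz": 0},
], jaw=0.7)

```text
time_s: 23.28
tcp_pos: [0.4641, -0.4851, 0.2208]
orientation: [[0.707, 0.708, 0.001], [0.708, -0.707, -0.001], [-0.0, 0.002, -1.0]]
contact_force: [0.1, 0.2, 0.4]
gripper_width: 0.0776
finger_force: 0.0
```

Run:
```python
from h import *
im=robot.get_image('side');A=im[100:290,230:420];cv2.imwrite('pics/c7.png',np.clip(cv2.resize(A,None,fx=3.1,fy=3.1,interpolation=cv2.INTER_CUBIC)[...,::-1]*1.4,0,255).astype(np.uint8))
print(angle('top'));s=robot.state();print(s['time_s'],s['tcp_pos'],s['contact_force'])
```

```text
(23.325, {'blue': (205, [0.5713, 0.0175], np.float64(60.3), np.float64(0.0754)), 'amber': (209, [0.5704, -0.1125], np.float64(-60.6), np.float64(0.0741))})
23.375 [ 0.4639066  -0.48703347  0.22057724] [-0.46711531  0.85777005  0.03662129]
```

View pics/c7.png

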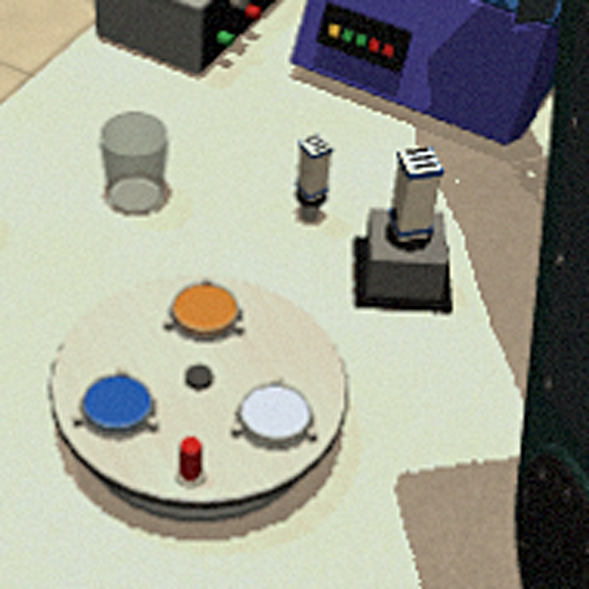

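The lamp stands upright and home in its stand at (410,225) in the crop. All three dishes are in their places and the gripper is clear.

```bash
python3 -c "
from cell import robot
print(robot.hand_in())"
```

```text
the job is handed in; nothing more can be done
None
```

The lamp tracked the blue dish for about 8.6 s with the table coasting at 0.73 rad/s or faster, by camera and model; it is back home in its stand, all three dishes are in place, and the job was handed in at about 23 s with no verdict shown.

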